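Steer the alignment spot onto the ring target

ROBOT

A 6-joint arm with a two-finger parallel gripper is mounted at the origin on the work surface. World frame = base frame: x ahead of the robot, y to its left, z up, the work surface at z = 0. Lengths are in mm, angles in degrees, forces in N, time in s.
With the tool pointing down it reaches from about 350 to 850 mm from the base axis. Payload 8.1 kg.
Tool frame: the origin (TCP) lies midway between the tips of the shut fingers; the grasp point (between the pads) lies 19 mm behind it; z points along the fingers, x is the direction in which the jaws open and shut, and the axes are right-handed (so a half turn about z gives the same grasp; the last joint's range is limited). The gripper opens to 85 mm and grips with 20 to 120 N. Pads are 22 mm wide; open, the fingers measure 114 mm over their backs; the gripper's body (76 mm by 85 mm) begins 54 mm behind the grasp point. The pads swing forward as they close: fully open they stand 13 mm farther back than shut.
Start: joints at [65.294, 7.471, 85.268, -0, 87.261, -4.893], TCP at [203.348, 564.495, 231.292] pointing down, gripper open.
Joint ranges: [-169.43, 169.43], [-51.17, 129.36], [1.28, 143.12], [-76.62, 256.62], [0, 156.53], [-152.29, 152.29]. Speed limits (degrees/s): [136.94, 136.94, 159.86, 180, 180, 180].

INTERFACE

Orientations are given as [roll, pitch, yaw] about the fixed x, y, z axes, in that order (R = Rz(yaw) Ry(pitch) Rx(roll)).
In Python, from bench import monitor, cams, r gives the robot as it stands.
- The arm moves only by the tool jog_arm, never from a script. Its arguments are lists of equal length, an entry for each row: "offset": the shift along the tool's x, y, z in mm, a list of three; "delta_rot": the turn, a rotation vector about the tool's x, y, z in degrees, a list of three; "jaw": the opening in per cent of the stroke, from 0 (shut) to 100 (fully open). In form: {"offset": [[x, y, z], ...], "delta_rot": [[rx, ry, rz], ...], "jaw": [jaw, ...]}. A call has 1 to 20 rows; each row shifts and turns the pose as measured when the row begins, along the tool's axes as they then stand; what a row does not reach is not made up. A row lasts 1/10 s, in which the tool goes at most 50 mm and 8.59 degrees, less where a joint would pass 70% of its speed; a pose out of reach is approached as far as the arm can. A call is refused whole if a number of a shift passes 50 or a number of a turn 8.59, either way. A call with a gripper value outside its range is refused whole. The fingers move at their own pace and stop on an object; "newtons" is the grip in N (left out, the last holds). Time passes only in rows, so rows that do not move let the fingers close. It gives the time, the measured TCP pose, the force and the opening at its end, in the units of the state.
- monitor.sense(): the state, without advancing time (a new reading comes with each control period).
- cams.snapshot(name): name is "scene" or "top" or "wrist"; returns (picture, depth): 420x560x3 uint8, red, green, blue; 420x560 float32, mm along the optical axis (not along the pixel's ray), 0 where there is no reading.
- cams.camera_model(name): a dict with "K" (3x3 intrinsics, pixels), "camera_from_world" (4x4, takes a point from world to camera coordinates). Camera axes: x right, y down, z forward; pixel columns grow to the right and rows downward; lengths in mm; the calibration is good to about 2 mm. A picture is of the moment at which its call begins: read the wrist's pose just before it. camera_model takes no time and is no camera call; for the wrist camera it gives the pose at the moment of the call.
- r.hand_in(): hands the job in, once; it reports no verdict.
The state is a dict: "time": time; "joint_pos": joint angles; "qd": joint speeds; "joint_efforts": joint torques, N m; "tool_pos": TCP position; "tcp_rot": TCP orientation; "ft_force": force on the tool from outside, world axes, zero at the start; "wrist_torque": the same for the moment, N m; "finger_gap": finger opening in mm.
Only numpy, scipy, OpenCV 4.12 (cv2) and the standard library are available. Lean on these libraries where they do the work, as an engineer would, in place of code of your own. Each camera call takes 0.05 s, during which the arm holds its last target.

TASK

The cell analyser's cover is off and its alignment laser lands beside its target. Turn the two thumbscrews on the tilted mirror mount, one after the other, until the small red light spot rests wholly inside the ring drawn on its target card (not the square), then let go of the screws. Leave the loose parts lying around where they are.

Things in the scene. Friction and masses are not known exactly. Their poses are not given: they have to be found in the camera images.
- mount: Mirror mount: bright square metal plate, 104 x 104 x 12 mm, fixed about 185 mm above the table on a post at its near edge. It leans 22 degrees: its upper face, clear but for the two thumbscrews, looks up and back towards the robot. Origin: centre of its underside; z: outward normal of the upper face, along both screws' axes; x: along the plate away from the robot, uphill; y: left.
- near_knob (a point): Centre of the near thumbscrew's grip, at the plate's near left corner (-37.5, 37.5, 37 mm in the mount's frame). Knurled steel knob, 24 mm diameter, 22 mm high (11 mm above and below this point) on a 12 mm long, 8 mm thick shank; the plate lies 25 mm below this point. z is the screw's axis (outward); the axes are the mount's and do not turn with the screw.
- far_knob (a point): The same for the far thumbscrew, on the plate's far right corner (at 37.5, -37.5, 37 mm in the mount's frame); same knob and sizes. The two knobs stand 106 mm apart.
- near_screw (a joint): Angle of the near screw, rad; positive counter-clockwise seen from outside (about +z of near_knob), stops at -2.6 and +2.6. Steady friction (0.06 N m); stays where left; does not move lengthwise. Each radian moves the spot 16 mm; positive runs it to the robot side: along (-1, 0, 0) in the deck's frame (up to 11 degrees off when the far screw is far out).
- far_screw (a joint): Angle of the far screw, rad, likewise. Each radian moves the spot 16 mm; positive runs it to the right: along (0, -1, 0) in the deck's frame, on a slightly curved path (30 mm from its middle it has bent about 3 mm towards the robot), so the two screws are not quite independent.
- spot (a point): Centre of the red light spot, a disc of 8 mm diameter, on a level target table (112 x 140 mm) beyond the mount, about 24 mm above the work table. It can be steered only with the two screws.
- ring_mark (a point): Centre of the dark ring (20 mm inside diameter) drawn on a white card, 36 x 36 x 1.5 mm, fixed on the target table. The card does not move; it may be the left or the right of the two cards.
- square_mark (a point): Centre of the dark square outline (20 mm) on the other such card: not the target.
- deck: Aluminium base plate of the optics, 400 x 380 x 12 mm, fixed on the table; it carries the mount, laser head and target table. Origin on the table beneath the mount's centre; x away from the robot, y left.
- lens_cell: Loose dark ring, 31 mm across, 12 mm high, on the deck; leave alone. Origin under its centre.
- driver: Loose screwdriver, 150 mm, on the deck; leave alone.
- filter_block: Loose 30 mm metal block on the deck; leave alone. Origin under its centre.
- buffer_bottle: Loose white bottle, 72 mm across, 150 mm high, on the table to the right; leave alone. Origin under its centre.
- screw_tray: Loose open metal tray, 100 x 140 x 25 mm, on the table to the left; leave alone. Origin under its centre.
- reagent_jar: Loose brown jar, 56 mm across, 70 mm high, on the table to the left; leave alone. Origin under its centre.

How it is judged:
By the outcome, as a careful person would: the job done as asked, in the order asked, and still so for the second after the job is handed in, with the robot touching nothing.
It also fails if it takes over 72 s, if anything falls off the work surface, if the arm or the gripper's body presses on something with over 40 N, if the wrist force passes 120 N, or if a joint passes its speed limit or range.

## Working session

There is one attempt and no reset: what is moved stays moved. The work goes in short steps, Python scripts to look and compute and a tool call to move; the robot and the scene stay as the last step left them, time stands still between calls to the robot, and variables do not carry over. Pictures are saved under pics/ and viewed, and the job is handed in when it is done.

Besides the shell and the picture viewer there is one more tool, called after "Emit:" by a JSON object that holds its "fn" and its "kwargs", one argument or row to a line. jog_arm: Moves the arm, as the interface text tells. Its arguments: {"type":"object","properties":{"offset":{"type":"array","items":{"type":"array","items":{"type":"number"}}},"delta_rot":{"type":"array","items":{"type":"array","items":{"type":"number"}}},"jaw":{"type":"array","items":{"type":"number"}},"newtons":{"type":"number"}},"required":["offset","delta_rot","jaw"]}

```bash
ls -la; mkdir -p pics
python3 - <<'E'
from bench import monitor,cams,r
import cv2,numpy as np
print(monitor.sense())
for n in ["scene","top"]:
    p,d=cams.snapshot(n); cv2.imwrite(f"pics/{n}0.png",p[:,:,::-1]); np.savez(f"pics/{n}0.npz",p=p,d=d,**cams.camera_model(n))
    print(n,cams.camera_model(n))
E
```

```text
total 12
drwxr-xr-x  3 agent agent 4096 Dec  6 03:48 .
drwxr-xr-x 23 root  root  4096 Dec  6 03:48 ..
drwxr-xr-x  2 agent agent 4096 Dec  6 03:48 pics
{'time': 0.0, 'joint_pos': array([ 6.52941451e+01,  7.51526371e+00,  8.53298420e+01,  1.99453987e-03,
        8.72615882e+01, -4.89461814e+00]), 'qd': array([ 0.04517999, -0.11804108, -0.05537606, -0.00648844,  0.02941376,
        0.06438172]), 'joint_efforts': array([ 4.91608171e-04, -5.69427788e+01, -5.00535321e+01, -1.64412068e-04,
        1.54514064e-02, -2.07123854e-06]), 'tool_pos': array([203.10396986, 563.99100303, 230.23741896]), 'tcp_rot': array([-1.79988912e+02,  1.06134919e-01,  7.01886764e+01]), 'ft_force': array([-0.79107588, -0.29036972,  0.38042763]), 'wrist_torque': array([-0.05327037, -0.00788157,  0.0160946 ]), 'finger_gap': 85.35356851863489}
scene {'K': array([[439.37078299,   0.        , 277.99648183],
       [  0.        , 439.37078299, 207.74453404],
       [  0.        ,   0.        ,   1.        ]]), 'camera_from_world': array([[-6.37315700e-01,  7.70591679e-01, -4.14280506e-03,
         3.74402381e+02],
       [ 5.23793042e-01,  4.29245862e-01, -7.35791302e-01,
        -1.55609363e+02],
       [-5.65216373e-01, -4.71101321e-01, -6.77195686e-01,
         1.67275610e+03],
       [ 0.00000000e+00,  0.00000000e+00,  0.00000000e+00,
         1.00000000e+00]])}
top {'K': array([[406.80494094,   0.        , 280.03537776],
       [  0.        , 406.80494094, 205.31826252],
       [  0.        ,   0.        ,   1.        ]]), 'camera_from_world': array([[ 2.79663855e-03, -9.99964661e-01,  7.92821135e-03,
        -5.06067809e+00],
       [-9.88251384e-01, -3.97523789e-03, -1.52785470e-01,
         5.65508981e+02],
       [ 1.52811587e-01, -7.40778011e-03, -9.88227577e-01,
         1.26786283e+03],
       [ 0.00000000e+00,  0.00000000e+00,  0.00000000e+00,
         1.00000000e+00]])}
```

View pics/scene0.png

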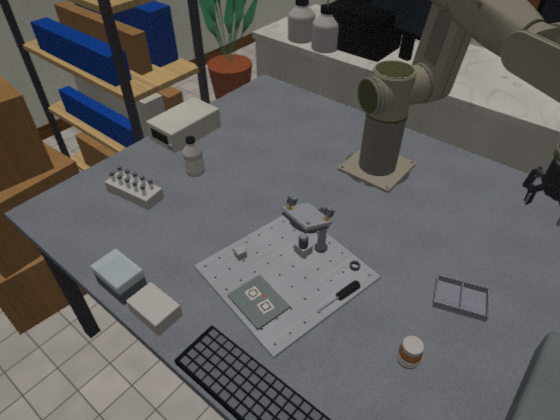

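View pics/top0.png

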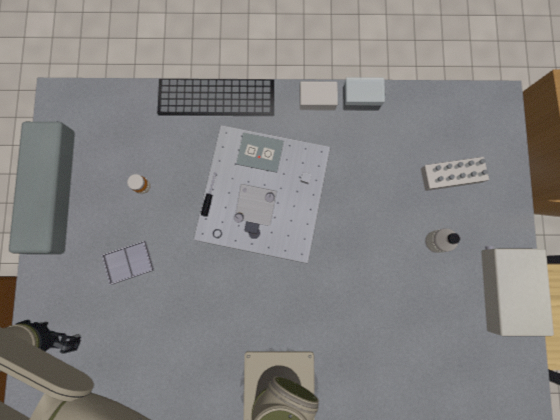

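Run:
```python
import cv2
p=cv2.imread("pics/top0.png"); c=p[20:220,200:360]; cv2.imwrite("pics/topc.png",cv2.resize(c,None,fx=3,fy=3,interpolation=cv2.INTER_CUBIC))
p=cv2.imread("pics/scene0.png"); c=p[180:330,130:330]; cv2.imwrite("pics/scenec.png",cv2.resize(c,None,fx=4,fy=4,interpolation=cv2.INTER_CUBIC))
```

```text
(no output)
```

View pics/topc.png

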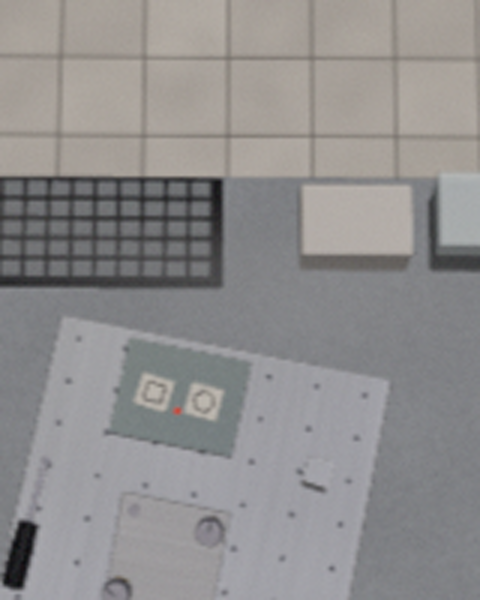

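View pics/scenec.png

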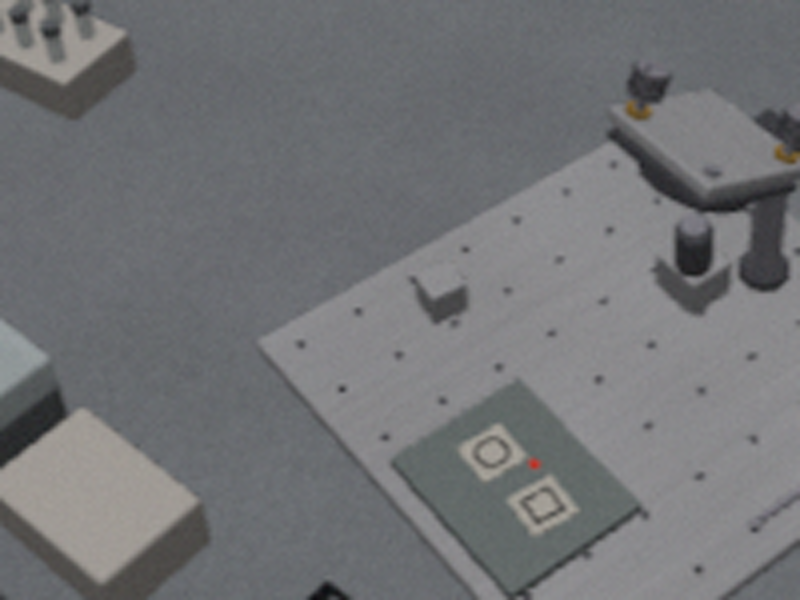

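The top view shows the ring on the right card near (268,154), the square on the left card, and the red spot near (259,157). The near-left knob is at (239,217) and the far-right knob at (270,197). Next I'll get world positions from these.

```bash
cat > h.py <<'E'
import numpy as np,cv2
def load(n):
    z=np.load(n); return z['p'],z['d'],z['K'],z['camera_from_world']
def onz(K,T,u,v,z):
    R,t=T[:3,:3],T[:3,3]; c=-R.T@t; d=R.T@np.linalg.inv(K)@np.array([u,v,1.]); return c+d*(z-c[2])/d[2]
def bydepth(K,T,u,v,dep):
    p=np.linalg.inv(K)@np.array([u,v,1.])*dep; return T[:3,:3].T@(p-T[:3,3])
def proj(K,T,P):
    q=T[:3,:3]@P+T[:3,3]; q=K@q; return q[:2]/q[2]
E
python3 - <<'E'
from h import *
p,d,K,T=load("pics/top0.npz")
for n,u,v in [("FL",221,126),("FR",329.3,146.7),("NL",195,241),("NR",308,262)]:
    print(n,onz(K,T,u,v,12).round(1))
for n,u,v in [("ring",200+204/3,20+402/3),("sq",200+154/3,20+392.5/3),("spot",200+178/3,20+410.5/3)]:
    print(n,onz(K,T,u,v,25.5).round(1))
# plate pts
H,W=d.shape
uu,vv=np.meshgrid(np.arange(W),np.arange(H))
P=np.stack([(uu-K[0,2])/K[0,0]*d,(vv-K[1,2])/K[1,1]*d,d],-1)
Wd=(P-T[:3,3])@T[:3,:3]
m=(Wd[...,2]>150)&(Wd[...,2]<270)&(uu>225)&(uu<285)&(vv>180)&(vv<235)
np.set_printoptions(linewidth=250,suppress=True)
pts=Wd[m]; print(len(pts))
best=None
rng=np.random.default_rng(0)
for _ in range(500):
    s=pts[rng.choice(len(pts),3,False)]; n=np.cross(s[1]-s[0],s[2]-s[0]); 
    if np.linalg.norm(n)<1: continue
    n/=np.linalg.norm(n); n*=np.sign(n[2]); k=np.abs((pts-s[0])@n)<1.5
    if best is None or k.sum()>best.sum(): best=k
q=pts[best]; c=q.mean(0); n=np.linalg.svd(q-c)[2][2]; n*=np.sign(n[2])
print("plane",c,n,best.sum(),np.degrees(np.arccos(n[2])),np.degrees(np.arctan2(n[1],n[0])))
h=(pts-c)@n
k=pts[h>30]; lab=k[:,1]>np.median(k[:,1])
for L in (k[k[:,1]>k[:,1].mean()],k[k[:,1]<k[:,1].mean()]): print(L.mean(0),len(L),((L-c)@n).mean(), L.min(0),L.max(0))
# plate outline rect
cnt=np.array(np.argwhere(m))
ex=np.array([n[2],0,-n[0]]);
a=np.array([1,0,0])-n*n[0];
yaw=np.radians(-10.8); ex=np.array([np.cos(yaw),np.sin(yaw),0]); ex-=n*(ex@n); ex/=np.linalg.norm(ex); ey=np.cross(n,ex)
q=q
xy=np.c_[(q-c)@ex,(q-c)@ey]; print(cv2.minAreaRect(xy.astype(np.float32)),xy.min(0),xy.max(0))
E
```

```text
FL [842.5 198.1  12. ]
FR [ 771.6 -169.3   12. ]
NL [451.9 272.9  12. ]
NR [385.3 -94.3  12. ]
ring [741.2  37.3  25.5]
sq [751.8  93.   25.5]
spot [731.3  66.1  25.5]
1469
plane [540.74252824  67.60338894 194.44882105] [-0.37459622  0.06393004  0.92498142] 607 22.334447276570966 170.31498980153157
[503.65061343 113.33324364 214.72535849] 65 35.573423143508286 [492.09036067 101.10446378 207.91051884] [514.18687366 126.47121714 221.65448075]
[556.87312386  26.29972446 242.61929277] 65 35.87378580760703 [545.04686449  14.9023286  234.82740411] [568.49653005  36.89976152 248.89256024]
((-13.152976989746094, 0.11175537109375), (103.24927520751953, 135.1527099609375), 88.18281555175781) [-81.05637866 -51.56195847] [53.70931673 52.28034569]
```

```bash
cat >> h.py <<'E'
from scipy.spatial.transform import Rotation as Ro
YAW=np.radians(-11.0); TI=np.radians(22)
RM=(Ro.from_euler('z',YAW)*Ro.from_euler('y',-TI)).as_matrix()  # cols ex,ey,n
EX,EY,N=RM.T
FAR=np.array([556.9,26.3,242.6])-11*N
NEAR=np.array([503.7,113.3,214.7])-11*N
def tool(phi):
    f=np.radians(phi); z=-N; x=np.cos(f)*EX-np.sin(f)*EY; return Ro.from_matrix(np.stack([x,np.cross(z,x),z],1))
def now():
    from bench import monitor
    s=monitor.sense(); return s,np.array(s['tool_pos']),Ro.from_euler('xyz',s['tcp_rot'],degrees=True)
def rows(p1,R1,n,nd=1):
    s,p,R=now(); w=(R.inv()*R1).as_rotvec()/n; dp=(p1-p)/n; o=[];
    for k in range(n): o.append((R*Ro.from_rotvec(w*(k+.5))).inv().apply(dp).round(nd).tolist())
    print("off",o); print("rot",np.degrees(w).round(2).tolist(),"n",n)
def rem(p1,R1):
    s,p,R=now(); print("t",s['time'],"rem off",R.inv().apply(p1-p).round(2),"rot",np.degrees((R.inv()*R1).as_rotvec()).round(2),"gap",round(s['finger_gap'],1),"F",s['ft_force'].round(1),"M",s['wrist_torque'].round(2),"j",s['joint_pos'].round(1))
E
python3 - <<'E'
from h import *
print(RM.round(3),FAR,NEAR)
rows(FAR+90*N,tool(40),20)
E
```

```text
[[ 0.91   0.191 -0.368]
 [-0.177  0.982  0.071]
 [ 0.375  0.     0.927]] [560.94496417  25.51373861 232.4009776 ] [507.74496417 112.51373861 204.5009776 ]
off [[-18.2, 25.3, -4.4], [-15.4, 27.1, -4.5], [-12.4, 28.6, -4.6], [-9.2, 29.7, -4.6], [-6.0, 30.6, -4.5], [-2.7, 31.0, -4.4], [0.7, 31.2, -4.1], [4.0, 31.0, -3.8], [7.3, 30.4, -3.4], [10.5, 29.5, -3.0], [13.6, 28.3, -2.5], [16.5, 26.7, -2.0], [19.2, 24.9, -1.4], [21.7, 22.8, -0.7], [24.0, 20.4, -0.0], [26.0, 17.8, 0.7], [27.6, 15.0, 1.4], [29.0, 12.0, 2.1], [30.0, 8.9, 2.8], [30.7, 5.7, 3.6]]
rot [-0.46, 1.25, 5.97] n 20
```

Emit:
{"fn": "jog_arm", "kwargs": {
  "offset": [
    [-18.2,25.3,-4.4],
    [-15.4,27.1,-4.5],
    [-12.4,28.6,-4.6],
    [-9.2,29.7,-4.6],
    [-6.0,30.6,-4.5],
    [-2.7,31.0,-4.4],
    [0.7,31.2,-4.1],
    [4.0,31.0,-3.8],
    [7.3,30.4,-3.4],
    [10.5,29.5,-3.0],
    [13.6,28.3,-2.5],
    [16.5,26.7,-2.0],
    [19.2,24.9,-1.4],
    [21.7,22.8,-0.7],
    [24.0,20.4,0.0],
    [26.0,17.8,0.7],
    [27.6,15.0,1.4],
    [29.0,12.0,2.1],
    [30.0,8.9,2.8],
    [30.7,5.7,3.6]
  ],
  "delta_rot": [
    [-0.46,1.25,5.97],
    [-0.46,1.25,5.97],
    [-0.46,1.25,5.97],
    [-0.46,1.25,5.97],
    [-0.46,1.25,5.97],
    [-0.46,1.25,5.97],
    [-0.46,1.25,5.97],
    [-0.46,1.25,5.97],
    [-0.46,1.25,5.97],
    [-0.46,1.25,5.97],
    [-0.46,1.25,5.97],
    [-0.46,1.25,5.97],
    [-0.46,1.25,5.97],
    [-0.46,1.25,5.97],
    [-0.46,1.25,5.97],
    [-0.46,1.25,5.97],
    [-0.46,1.25,5.97],
    [-0.46,1.25,5.97],
    [-0.46,1.25,5.97],
    [-0.46,1.25,5.97]
  ],
  "jaw": [70,70,70,70,70,70,70,70,70,70,70,70,70,70,70,70,70,70,70,70],
  "newtons": 30
}}

```text
time: 2.1
tool_pos: [542.5, 15.7, 309.3]
tcp_rot: [-165.3, -16.5, -57.7]
ft_force: [-0.5, 0.8, -0.4]
finger_gap: 59.9
```

Run:
```python
from h import *
rem(FAR+90*N,tool(40)); rows(FAR+90*N,tool(40),5)
```

```text
t 2.1 rem off [-18.8    0.37 -12.95] rot [ 1.12 -0.9  -4.27] gap 59.9 F [-0.5  0.8 -0.4] M [ 0.04  0.19 -0.01] j [-1.00e-01 -2.33e+01  1.08e+02 -5.70e+00  7.42e+01  5.60e+01]
off [[-3.8, 0.0, -2.6], [-3.8, -0.0, -2.6], [-3.8, -0.1, -2.6], [-3.8, -0.2, -2.5], [-3.8, -0.2, -2.5]]
rot [0.22, -0.18, -0.85] n 5
```

Emit:
{"fn": "jog_arm", "kwargs": {
  "offset": [
    [-6,0,-4.3],
    [-6,0,-4.3],
    [-6,0,-4.3],
    [0,0,0]
  ],
  "delta_rot": [
    [0.4,-0.3,-1.4],
    [0.4,-0.3,-1.4],
    [0.4,-0.3,-1.4],
    [0,0,0]
  ],
  "jaw": [70,70,70,70]
}}

```text
time: 2.5
tool_pos: [527.2, 30.0, 315.0]
tcp_rot: [-165.5, -16.6, -53.1]
ft_force: [0.9, -0.2, 0.7]
finger_gap: 60.0
```

Run:
```python
from h import *
from bench import cams
rem(FAR+90*N,tool(40))
for n in ["wrist"]:
    m=cams.camera_model(n); p,d=cams.snapshot(n); cv2.imwrite(f"pics/{n}1.png",p[:,:,::-1]); np.savez(f"pics/{n}1.npz",p=p,d=d,**m)
    K,T=m['K'],m['camera_from_world']
    for q in (FAR+11*N,NEAR+11*N): print(proj(K,T,q).round(1))
rem(FAR+90*N,tool(40))
```

```text
t 2.5 rem off [-0.88 -1.98 -0.72] rot [ 0.04  0.09 -0.01] gap 60.0 F [ 0.9 -0.2  0.7] M [ 0.06  0.17 -0.04] j [  0.7 -26.1 109.4  -4.4  75.3  52. ]
[281.9 212.1]
[123.4 197.9]
t 2.55 rem off [-1.03 -1.98 -0.93] rot [ 0.05  0.07 -0.06] gap 59.4 F [-0.  -0.   0.3] M [ 0.11  0.18 -0.01] j [  0.7 -26.1 109.4  -4.5  75.3  52. ]
```

View pics/wrist1.png

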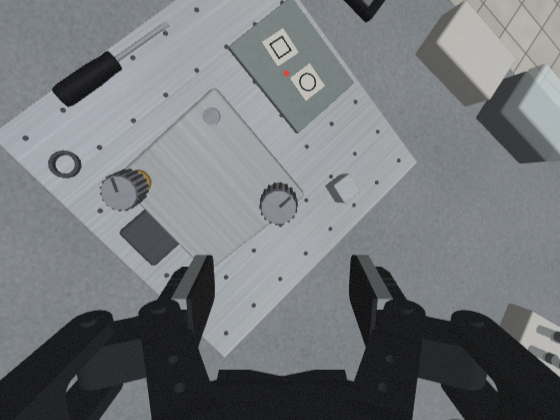

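Run:
```python
import cv2
p=cv2.imread("pics/wrist1.png")
a=cv2.resize(p[170:240,90:160],(420,420),interpolation=cv2.INTER_CUBIC);b=cv2.resize(p[170:240,245:315],(420,420),interpolation=cv2.INTER_CUBIC)
cv2.imwrite("pics/w1k.png",cv2.hconcat([a[:, :390],b[:, :400]]))
cv2.imwrite("pics/w1s.png",cv2.resize(p[20:140,220:360],None,fx=5,fy=5,interpolation=cv2.INTER_CUBIC))
```

```text
(no output)
```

View pics/w1k.png

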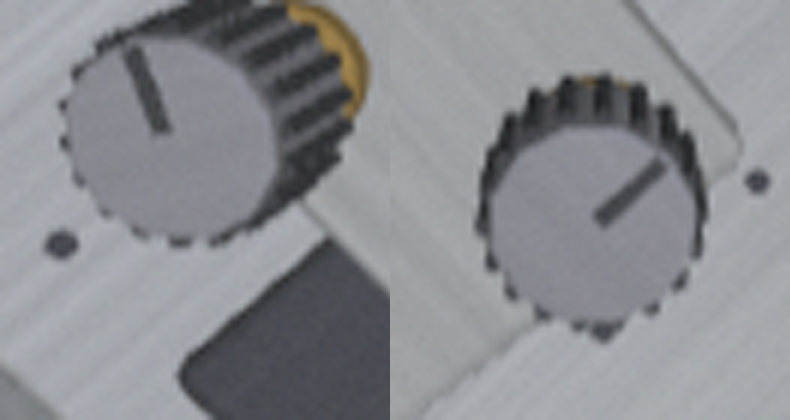

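View pics/w1s.png

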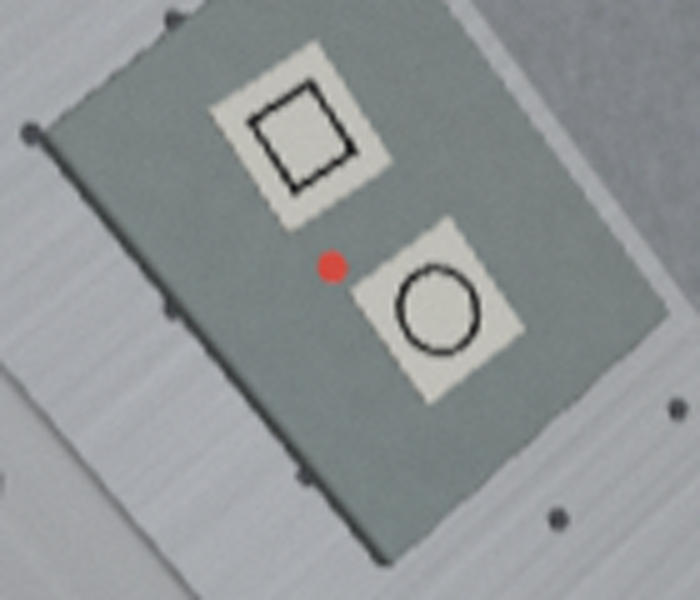

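Run:
```python
from h import *
p,d,K,T=load("pics/wrist1.npz")
print(K)
def onplane(u,v,P0):
    R,t=T[:3,:3],T[:3,3]; c=-R.T@t; dd=R.T@np.linalg.inv(K)@np.array([u,v,1.]); return c+dd*((P0-c)@N)/(dd@N)
for n,u,v,P in [("far",278.7,207,FAR),("near",118.7,193,NEAR)]:
    q=onplane(u,v,P+11*N); print(n,q.round(1),"depth pt",bydepth(K,T,u,v,d[int(round(v)),int(round(u))]).round(1),"diff mount frame",(RM.T@(q-P-11*N)).round(2))
C=220,20
D=Ro.from_euler('z',-10.9,degrees=True).as_matrix()
o={}
for n,u,v in [("ring",438,310),("sq",302,137),("spot",332,267)]:
    o[n]=onz(K,T,C[0]+u/5,C[1]+v/5,25.5); print(n,o[n].round(1), d[int(C[1]+v/5),int(C[0]+u/5)],(T[:3,:3]@o[n]+T[:3,3])[2])
print("deck frame ring-spot",D.T@(o["ring"]-o["spot"]),"ring-sq",D.T@(o["ring"]-o["sq"]))
# tool pose: camera pos in tool frame
```

```text
[[346.6781581    0.         281.45272517]
 [  0.         346.6781581  203.98681198]
 [  0.           0.           1.        ]]
far [558.3  30.2 242.9] depth pt [558.2  30.6 244. ] diff mount frame [0.68 4.15 0.  ]
near [504.6 117.5 214.8] depth pt [504.8 117.3 216.5] diff mount frame [0.14 4.31 0.  ]
ring [744.5  41.4  25.5] 463.1085 462.90069731696815
sq [754.7  96.3  25.5] 451.71228 450.5519945374526
spot [733.5  70.2  25.5] 453.96622 454.15362261259406
deck frame ring-spot [ 16.21010875 -26.25209685   0.        ] ring-sq [  0.37652526 -55.84632113   0.        ]
```

Run:
```python
import cv2
p=cv2.imread("pics/scene0.png")
cv2.imwrite("pics/s0k.png",cv2.resize(p[185:235,275:345],None,fx=10,fy=10,interpolation=cv2.INTER_CUBIC))
from h import *
_,d,K,T=load("pics/scene0.npz")
for P in (FAR,NEAR):
    print(((proj(K,T,P+11*N)-[275,185])*10).round(0), ((proj(K,T,P+11*N+4.2*EY)-[275,185])*10).round(0),((proj(K,T,P+11*N+2*N)-[275,185])*10).round(0))
```

```text
[174. 112.] [184. 120.] [176. 105.]
[546. 223.] [557. 231.] [549. 217.]
```

View pics/s0k.png

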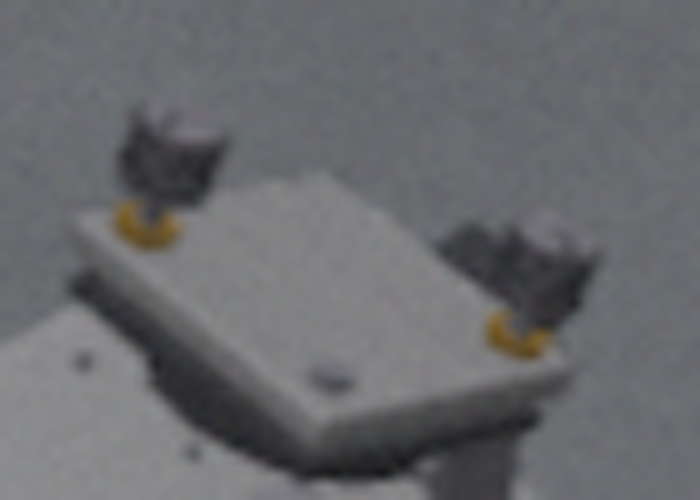

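```bash
cat >> h.py <<'E'
COR=0.5*EX+3.4*EY+0.5*N
FAR=FAR+COR; NEAR=NEAR+COR
E
python3 - <<'E'
from h import *
rem(FAR+90*N,tool(40)); rem(FAR-16*N,tool(40))
E
```

```text
t 2.55 rem off [-2.84 -4.91 -1.43] rot [ 0.05  0.07 -0.06] gap 59.4 F [-0.  -0.   0.3] M [ 0.11  0.18 -0.01] j [  0.7 -26.1 109.4  -4.5  75.3  52. ]
t 2.55 rem off [ -2.7   -5.   104.57] rot [ 0.05  0.07 -0.06] gap 59.4 F [-0.  -0.   0.3] M [ 0.11  0.18 -0.01] j [  0.7 -26.1 109.4  -4.5  75.3  52. ]
```

Emit:
{"fn": "jog_arm", "kwargs": {
  "offset": [
    [-1.5,-2.5,0],
    [-1.3,-2.5,5],
    [0,0,14],
    [0,0,14],
    [0,0,14],
    [0,0,14],
    [0,0,14],
    [0,0,12],
    [0,0,6],
    [0,0,0]
  ],
  "delta_rot": [
    [0,0,0],
    [0,0,0],
    [0,0,0],
    [0,0,0],
    [0,0,0],
    [0,0,0],
    [0,0,0],
    [0,0,0],
    [0,0,0],
    [0,0,0]
  ],
  "jaw": [70,70,70,70,70,70,70,70,70,70]
}}

```text
time: 3.55
tool_pos: [564.0, 29.9, 215.1]
tcp_rot: [-165.9, -16.3, -52.9]
ft_force: [-0.3, -0.4, -1.2]
finger_gap: 59.7
```

Run:
```python
from h import *
rem(FAR-16*N,tool(40))
```

```text
t 3.55 rem off [ 4.73 -2.06 -1.42] rot [0.37 0.4  0.11] gap 59.7 F [-0.3 -0.4 -1.2] M [ 0.03  0.17 -0.  ] j [  0.6 -17.5 113.1  -4.7  63.4  52.8]
```

Emit:
{"fn": "jog_arm", "kwargs": {
  "offset": [
    [2.5,-1,-0.7],
    [2.2,-1,-0.7],
    [0,0,0]
  ],
  "delta_rot": [
    [0.2,0.2,0],
    [0.2,0.2,0],
    [0,0,0]
  ],
  "jaw": [70,70,70]
}}

```text
time: 3.85
tool_pos: [568.5, 27.4, 219.5]
tcp_rot: [-165.3, -16.8, -53.1]
ft_force: [0.5, 0.3, 0.0]
finger_gap: 60.0
```

Run:
```python
from h import *
from bench import cams
rem(FAR-16*N,tool(40))
m=cams.camera_model("wrist"); p,d=cams.snapshot("wrist"); cv2.imwrite(f"pics/wrist2.png",p[:,:,::-1])
print(proj(m['K'],m['camera_from_world'],FAR+11*N))
```

```text
t 3.85 rem off [-0.97  0.71  0.92] rot [-0.13 -0.09  0.11] gap 60.0 F [0.5 0.3 0. ] M [0.02 0.18 0.03] j [  0.3 -17.6 112.9  -4.7  63.   52.5]
[281.44844744 303.02230877]
```

View pics/wrist2.png

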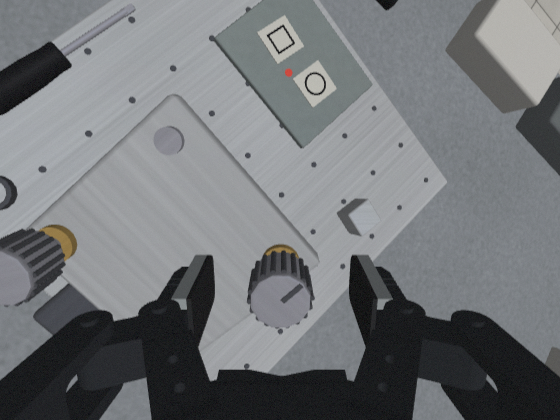

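Emit:
{"fn": "jog_arm", "kwargs": {
  "offset": [
    [-0.5,0.3,0],
    [0,0,0],
    [0,0,0],
    [0,0,0],
    [0,0,0],
    [0,0,0]
  ],
  "delta_rot": [
    [0,0,0],
    [0,0,0],
    [0,0,0],
    [0,0,0],
    [0,0,0],
    [0,0,0]
  ],
  "jaw": [10,10,10,10,10,10],
  "newtons": 30
}}

```text
time: 4.5
tool_pos: [567.9, 28.3, 220.8]
tcp_rot: [-165.2, -16.8, -53.1]
ft_force: [-0.0, 0.6, -0.2]
finger_gap: 22.9
```

Run:
```python
from h import *
rem(FAR-16*N,tool(40))
```

```text
t 4.5 rem off [-0.37  1.16  2.39] rot [-0.23 -0.11  0.11] gap 22.9 F [-0.   0.6 -0.2] M [-0.02  0.21  0.02] j [  0.4 -17.8 113.   -4.7  63.1  52.6]
```

Emit:
{"fn": "jog_arm", "kwargs": {
  "offset": [
    [0,0,0],
    [0,0,0],
    [0,0,0],
    [0,0,0],
    [0,0,0],
    [0,0,0],
    [0,0,0],
    [0,0,0]
  ],
  "delta_rot": [
    [0,0,-5],
    [0,0,-8],
    [0,0,-8],
    [0,0,-8],
    [0,0,-8],
    [0,0,-8],
    [0,0,-5],
    [0,0,0]
  ],
  "jaw": [10,10,10,10,10,10,10,10]
}}

```text
time: 5.3
tool_pos: [566.9, 28.8, 220.4]
tcp_rot: [175.3, -21.6, 2.0]
ft_force: [0.2, 0.0, -0.2]
finger_gap: 23.0
```

```bash
cat >> h.py <<'E'
def spotlook(name):
    from bench import cams
    m=cams.camera_model("wrist"); p,d=cams.snapshot("wrist"); cv2.imwrite(f"pics/{name}.png",p[:,:,::-1]); np.savez(f"pics/{name}.npz",p=p,d=d,**m)
    f=p.astype(int); k=(f[...,0]-np.maximum(f[...,1],f[...,2])>60).astype(np.uint8)
    n,_,st,ce=cv2.connectedComponentsWithStats(k); 
    for i in range(1,n):
        if st[i,4]>3: print("red",ce[i].round(1),st[i,4],onz(m['K'],m['camera_from_world'],*ce[i],25.5).round(1))
E
python3 - <<'E'
from h import *
rem(FAR-16*N,tool(40)); spotlook("wrist3")
E
```

```text
t 5.3 rem off [-0.04  0.95  2.39] rot [-1.500e-01 -3.000e-02  5.207e+01] gap 23.0 F [ 0.2  0.  -0.2] M [0.09 0.2  0.06] j [  0.4 -17.8 113.   -4.6  63.2   0.6]
red [356.5 129.6] 39 [730.1  58.5  25.5]
```

View pics/wrist3.png

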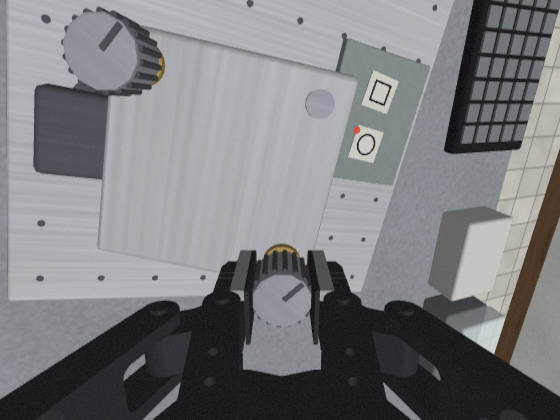

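```bash
cat >> h.py <<'E'
D=Ro.from_euler('z',-10.9,degrees=True).as_matrix()
def diff(name,ring,spot):
    p,d,K,T=load(f"pics/{name}.npz"); a=onz(K,T,*ring,25.5);b=onz(K,T,*spot,25.5); print(a.round(1),b.round(1),"deck ring-spot",(D.T@(a-b)).round(1))
def crop(name,u,v,w,h,f):
    p=cv2.imread(f"pics/{name}.png"); cv2.imwrite(f"pics/{name}_c.png",cv2.resize(p[v:v+h,u:u+w],None,fx=f,fy=f,interpolation=cv2.INTER_CUBIC))
E
python3 - <<'E'
from h import *
crop("wrist3",330,60,80,110,5)
E
```

```text
(no output)
```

View pics/wrist3_c.png

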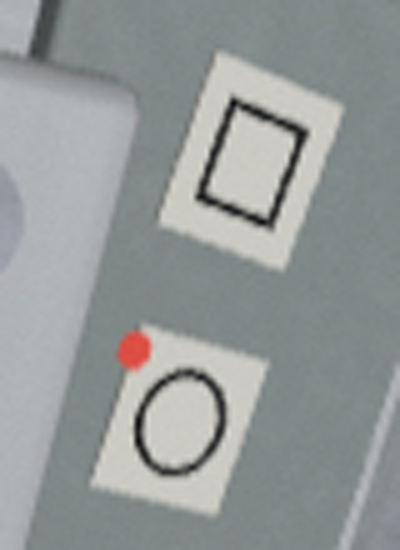

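Run:
```python
from h import *
diff("wrist3",(366,144.6),(356.7,130))
```

```text
[744.7  41.6  25.5] [730.5  58.1  25.5] deck ring-spot [ 17.1 -13.5   0. ]
```

Emit:
{"fn": "jog_arm", "kwargs": {
  "offset": [
    [0,0,0],
    [0,0,0],
    [0,0,0],
    [0,0,0],
    [0,0,0],
    [0,0,0],
    [0,0,0],
    [0,0,0]
  ],
  "delta_rot": [
    [0,0,-5],
    [0,0,-8],
    [0,0,-8],
    [0,0,-8],
    [0,0,-8],
    [0,0,-8],
    [0,0,-3],
    [0,0,0]
  ],
  "jaw": [10,10,10,10,10,10,10,10]
}}

```text
time: 6.15
tool_pos: [566.0, 28.3, 220.0]
tcp_rot: [160.8, -10.7, 51.2]
ft_force: [-0.1, 0.0, -0.2]
finger_gap: 22.8
```

Run:
```python
from h import *
rem(FAR-16*N,tool(40)); spotlook("wrist4"); crop("wrist4",230,0,330,420,1)
```

```text
t 6.15 rem off [0.27 1.08 2.37] rot [-1.0000e-01  7.0000e-02  1.0032e+02] gap 22.8 F [-0.1  0.  -0.2] M [0.11 0.23 0.07] j [  0.3 -17.9 113.   -4.6  63.4 -47.7]
```

View pics/wrist4.png

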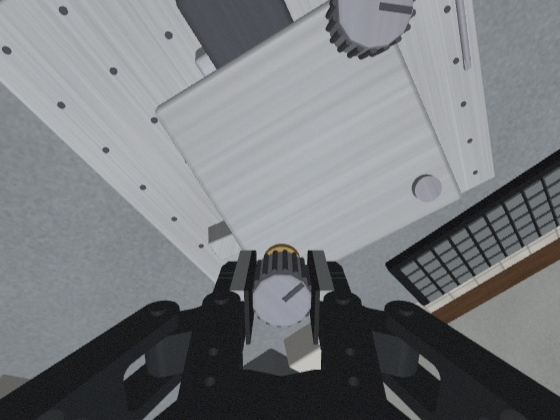

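Run:
```python
from h import *
from bench import cams
ims=[]
for n,(u,v) in (("top",(230,125)),("scene",(220,265))):
    m=cams.camera_model(n); p,d=cams.snapshot(n); np.savez(f"pics/{n}5.npz",p=p,d=d,**m); ims.append(cv2.resize(p[v:v+60,u:u+65,::-1],None,fx=6,fy=6,interpolation=cv2.INTER_CUBIC))
cv2.imwrite("pics/ts5.png",cv2.hconcat(ims))
```

```text
(no output)
```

View pics/ts5.png

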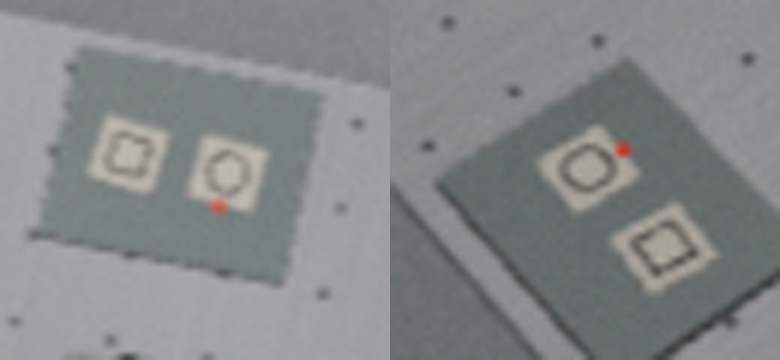

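Run:
```python
from h import *
diff("top5",(230+229/6,125+173/6),(230+219/6,125+207/6))
diff("scene5",(220+199/6,265+168/6),(220+234/6,265+151/6))
```

```text
[741.8  36.8  25.5] [722.3  42.2  25.5] deck ring-spot [20.1 -1.6  0. ]
[747.   43.1  25.5] [729.5  49.2  25.5] deck ring-spot [18.3 -2.7  0. ]
```

Emit:
{"fn": "jog_arm", "kwargs": {
  "offset": [
    [0,0,0],
    [0,0,0],
    [0,0,0],
    [0,0,-6],
    [0,0,-15],
    [0,0,-15],
    [0,0,-15],
    [0,0,-12],
    [0,0,0]
  ],
  "delta_rot": [
    [0,0,0],
    [0,0,0],
    [0,0,0],
    [0,0,0],
    [0,0,0],
    [0,0,0],
    [0,0,0],
    [0,0,0],
    [0,0,0]
  ],
  "jaw": [70,70,70,70,70,70,70,70,70]
}}

```text
time: 7.2
tool_pos: [541.7, 32.9, 282.3]
tcp_rot: [160.8, -10.9, 50.8]
ft_force: [0.3, -0.6, 0.5]
finger_gap: 59.9
```

Run:
```python
from h import *
rem(FAR+50*N,tool(-60)); rows(NEAR+50*N,tool(-35),8)
```

```text
t 7.2 rem off [0.16 0.65 3.4 ] rot [-0.07 -0.05 -0.1 ] gap 59.9 F [ 0.3 -0.6  0.5] M [ 0.03  0.15 -0.01] j [  1.  -23.5 110.8  -4.6  71.2 -47.2]
off [[3.2, -12.8, 0.5], [2.5, -12.9, 0.5], [1.8, -13.0, 0.4], [1.0, -13.1, 0.4], [0.3, -13.1, 0.4], [-0.4, -13.1, 0.4], [-1.1, -13.1, 0.4], [-1.8, -13.0, 0.4]]
rot [-0.01, -0.0, 3.11] n 8
```

Emit:
{"fn": "jog_arm", "kwargs": {
  "offset": [
    [3.2,-12.8,0.5],
    [2.5,-12.9,0.5],
    [1.8,-13.0,0.4],
    [1.0,-13.1,0.4],
    [0.3,-13.1,0.4],
    [-0.4,-13.1,0.4],
    [-1.1,-13.1,0.4],
    [-1.8,-13.0,0.4],
    [0,0,0]
  ],
  "delta_rot": [
    [0,0,3.1],
    [0,0,3.1],
    [0,0,3.1],
    [0,0,3.1],
    [0,0,3.1],
    [0,0,3.1],
    [0,0,3.1],
    [0,0,3.1],
    [0,0,0]
  ],
  "jaw": [70,70,70,70,70,70,70,70,70]
}}

```text
time: 8.1
tool_pos: [486.3, 120.2, 246.1]
tcp_rot: [167.3, -17.9, 25.0]
ft_force: [0.4, -0.1, -0.5]
finger_gap: 59.9
```

Run:
```python
from h import *
from bench import cams
rem(NEAR+50*N,tool(-35));
m=cams.camera_model("wrist"); p,d=cams.snapshot("wrist"); cv2.imwrite(f"pics/wrist6.png",p[:,:,::-1])
print(proj(m['K'],m['camera_from_world'],NEAR+11*N))
```

```text
t 8.1 rem off [ 4.73  3.23 -3.48] rot [-0.07  0.15 -0.99] gap 59.9 F [ 0.4 -0.1 -0.5] M [0.03 0.15 0.04] j [ 14.8 -28.3 118.   -9.9  70.8  -6.6]
[289.1910024  245.49686842]
```

View pics/wrist6.png

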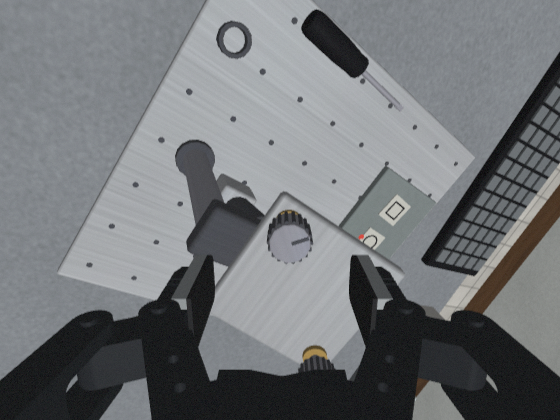

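Emit:
{"fn": "jog_arm", "kwargs": {
  "offset": [
    [2.5,1.5,0],
    [2.2,1.7,2],
    [0,0,12],
    [0,0,13],
    [0,0,13],
    [0,0,12],
    [0,0,8],
    [0,0,0]
  ],
  "delta_rot": [
    [0,0,0],
    [0,0,0],
    [0,0,0],
    [0,0,0],
    [0,0,0],
    [0,0,0],
    [0,0,0],
    [0,0,0]
  ],
  "jaw": [70,70,70,70,70,70,70,70]
}}

```text
time: 8.95
tool_pos: [517.2, 110.8, 186.9]
tcp_rot: [167.2, -17.8, 25.2]
ft_force: [0.1, -1.0, -0.3]
finger_gap: 59.8
```

Run:
```python
from h import *
rem(NEAR-16*N,tool(-35))
```

```text
t 8.95 rem off [ 0.32 -3.68 -4.44] rot [ 0.03  0.26 -0.76] gap 59.8 F [ 0.1 -1.  -0.3] M [ 0.01  0.2  -0.  ] j [ 12.5 -21.4 119.2  -9.8  62.5  -7.7]
```

Emit:
{"fn": "jog_arm", "kwargs": {
  "offset": [
    [0.2,-1.8,-2.2],
    [0,-1.7,-2],
    [0,0,0]
  ],
  "delta_rot": [
    [0,0,0],
    [0,0,0],
    [0,0,0]
  ],
  "jaw": [70,70,70]
}}

```text
time: 9.25
tool_pos: [514.5, 114.7, 190.7]
tcp_rot: [167.2, -17.8, 25.2]
ft_force: [0.6, -0.6, 1.4]
finger_gap: 59.9
```

Run:
```python
from h import *
rem(NEAR-16*N,tool(-35))
```

```text
t 9.25 rem off [-0.12 -0.03  0.37] rot [ 0.03  0.26 -0.78] gap 59.9 F [ 0.6 -0.6  1.4] M [ 0.02  0.21 -0.02] j [ 13.1 -21.8 119.1 -10.   63.1  -7.1]
```

Pose is good. I'll grip and turn about +66° around tool z, which turns the near screw negative.

Emit:
{"fn": "jog_arm", "kwargs": {
  "offset": [
    [0,0,0],
    [0,0,0],
    [0,0,0],
    [0,0,0],
    [0,0,0],
    [0,0,0],
    [0,0,0],
    [0,0,0],
    [0,0,0],
    [0,0,0],
    [0,0,0],
    [0,0,0],
    [0,0,0],
    [0,0,0],
    [0,0,0]
  ],
  "delta_rot": [
    [0,0,0],
    [0,0,0],
    [0,0,0],
    [0,0,0],
    [0,0,0],
    [0,0,5],
    [0,0,8],
    [0,0,8],
    [0,0,8],
    [0,0,8],
    [0,0,8],
    [0,0,8],
    [0,0,8],
    [0,0,3],
    [0,0,0]
  ],
  "jaw": [10,10,10,10,10,10,10,10,10,10,10,10,10,10,10]
}}

```text
time: 10.75
tool_pos: [513.5, 114.6, 192.2]
tcp_rot: [-168.1, -18.4, -45.3]
ft_force: [-1.4, -0.2, -0.7]
finger_gap: 22.9
```

Run:
```python
from h import *
from bench import cams
rem(NEAR-16*N,tool(-35)); spotlook("wrist7")
ims=[]
for n,(u,v) in (("top",(230,125)),("scene",(220,265))):
    m=cams.camera_model(n); p,d=cams.snapshot(n); np.savez(f"pics/{n}7.npz",p=p,d=d,**m); ims.append(cv2.resize(p[v:v+60,u:u+65,::-1],None,fx=6,fy=6,interpolation=cv2.INTER_CUBIC))
cv2.imwrite("pics/ts7.png",cv2.hconcat(ims))
```

```text
t 10.75 rem off [ 0.08 -0.37  2.08] rot [  0.24   0.23 -67.32] gap 22.9 F [-1.4 -0.2 -0.7] M [-0.03  0.28  0.01] j [ 13.2 -22.  119.1 -10.   63.3  59.5]
red [421.6 109.7] 18 [743.5  42.3  25.5]
```

View pics/ts7.png

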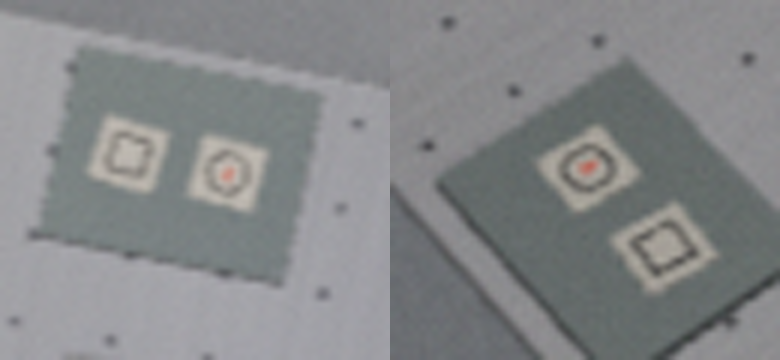

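View pics/wrist7.png

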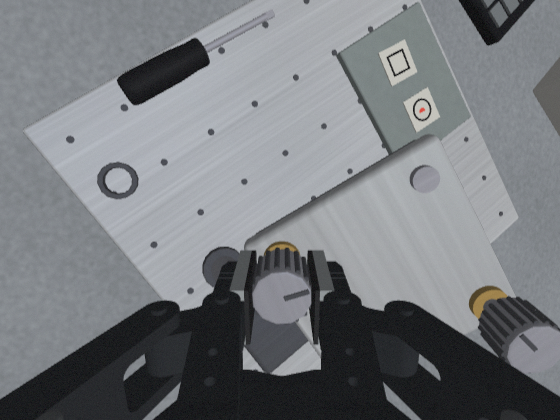

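The spot sits in the ring, close to centred. Now I'll release, retreat and check again.

Emit:
{"fn": "jog_arm", "kwargs": {
  "offset": [
    [0,0,0],
    [0,0,0],
    [0,0,0],
    [0,0,0],
    [0,0,-6],
    [0,0,-15],
    [0,0,-20],
    [0,0,-20],
    [0,0,-20],
    [0,0,-10],
    [0,0,0],
    [0,0,0]
  ],
  "delta_rot": [
    [0,0,0],
    [0,0,0],
    [0,0,0],
    [0,0,0],
    [0,0,0],
    [0,0,0],
    [0,0,0],
    [0,0,0],
    [0,0,0],
    [0,0,0],
    [0,0,0],
    [0,0,0]
  ],
  "jaw": [70,70,70,70,70,70,70,70,70,70,70,70]
}}

```text
time: 12.1
tool_pos: [478.7, 121.8, 281.7]
tcp_rot: [-168.2, -18.5, -44.9]
ft_force: [0.3, -0.4, 0.1]
finger_gap: 59.9
```

Run:
```python
from h import *
from bench import cams
rem(NEAR+70*N,tool(30)); spotlook("wrist8"); crop("wrist8",330,0,150,110,5)
```

```text
t 12.1 rem off [-0.21  0.31 12.42] rot [ 0.23  0.04 -1.96] gap 59.9 F [ 0.3 -0.4  0.1] M [-0.01  0.2   0.01] j [ 15.5 -29.8 115.3 -10.   75.1  59.4]
red [393.8 109.1] 13 [743.4  42.2  25.5]
```

View pics/wrist8.png

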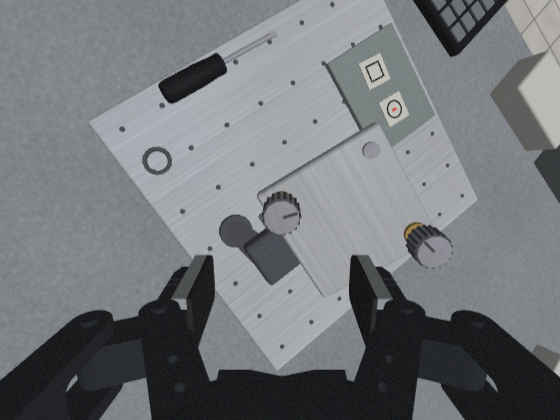

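View pics/wrist8_c.png

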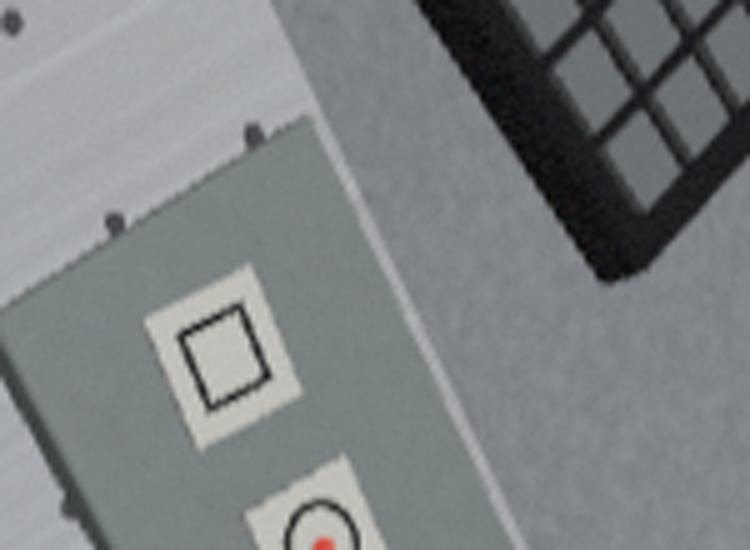

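Run:
```python
from h import *
crop("wrist8",365,80,60,60,9)
```

View pics/wrist8_c.png

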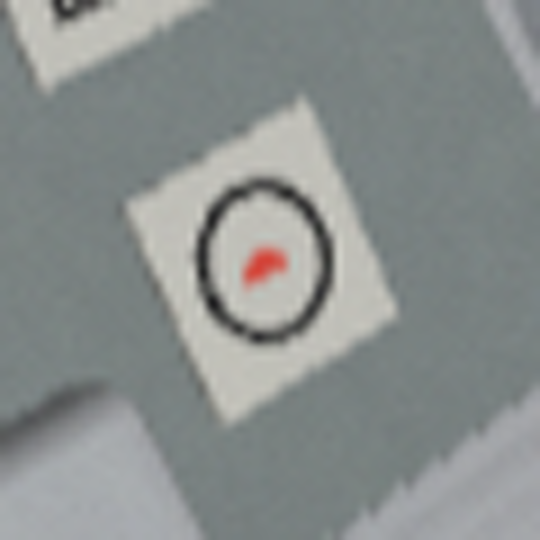

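Run:
```python
from h import *
from bench import cams
p=cv2.imread("pics/wrist7.png"); ims=[cv2.resize(p[90:130,402:442],(390,390),interpolation=cv2.INTER_CUBIC)]
for n,(u,v) in (("scene",(240,280)),("top",(255,140))):
    p,d=cams.snapshot(n); cv2.imwrite(f"pics/{n}9.png",p[:,:,::-1]); ims.append(cv2.resize(p[v:v+26,u:u+26,::-1],(390,390),interpolation=cv2.INTER_CUBIC))
cv2.imwrite("pics/c9.png",cv2.resize(cv2.hconcat(ims),(798,266)))
```

```text
(no output)
```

View pics/c9.png

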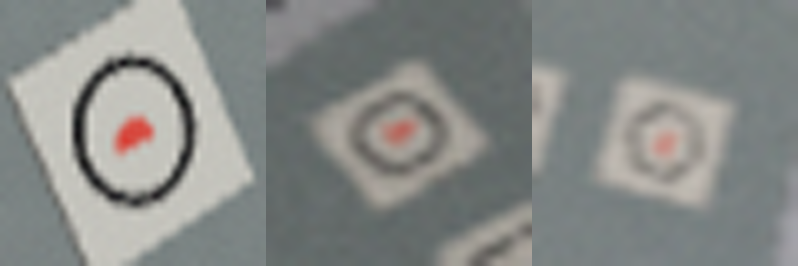

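View pics/scene9.png

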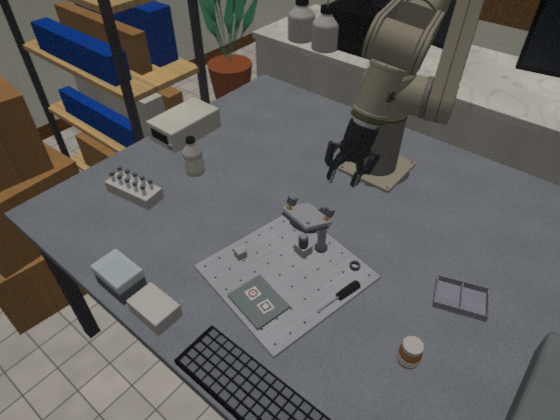

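Run:
```python
from bench import r
print(r.hand_in())
```

```text
the job is handed in; nothing more can be done
None
```

The red spot now rests inside the ring on the right-hand card, and I handed the job in at about 12 s of the 72 s allowed. I turned the far screw about +100° and then the near screw about -67°, let go of each one, and backed the gripper clear.

- **Spot position:** After release, the wrist, scene and top pictures all showed the spot inside the ring, about 1–2 mm from its centre. Anything up to 6 mm would still leave it wholly inside.
- **Partly hidden spot:** In the last close-ups only about half the red disc was visible; the rest seemed hidden by the card's surface. The position is therefore an estimate, but the worst case I could read was about 2.5 mm off centre.
- **Camera disagreement:** The top and wrist cameras differed by about 4 mm sideways on where the knobs were. The scene camera sided with the wrist camera, so I used mostly the wrist values. Both grips closed on the knobs with no noticeable side force.
- **Loose parts:** I moved none of them, and in the last pictures they appeared to be where they started.

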